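# Pin the hinge of a plaster casting mould

## Robot

A 7-joint arm with a two-finger parallel gripper is mounted at the origin on the work surface. World frame = base frame: x ahead of the robot, y to its left, z up, the work surface at z = 0. Lengths are in m, angles in rad, forces in N, time in s.
With the tool pointing down it reaches from about 0.4 to 0.85 m from the base axis. Payload 10.4 kg.
Tool frame: the origin (TCP) lies midway between the tips of the shut fingers; the grasp point (between the pads) lies arm.hold_point_z behind it (arm.hold_point_z is the distance from the TCP to the grasp point, in m); z points along the fingers, y is the direction in which the jaws open and shut (so a half turn about z gives the same grasp; the last joint's range is limited). The gripper opens to 87 mm and grips with 3 to 60 N. Pads are 19 mm wide; open, the fingers measure 117 mm over their backs; the gripper's body (75 mm by 190 mm) begins 51 mm behind the grasp point.
Start: joints at [-1.281, 0.332, -0.065, 1.46, 0.022, 1.35, -0.088], TCP at [0.192, 0.595, 0.223] pointing down, gripper open.
Joint ranges: [-2.6, 2.6], [-0.5, 2.12], [-1.47, 1.34], [0.16, 2.42], [-1.27, 4.41], [0.06, 2.06], [-2.6, 2.6]. Speed limits (rad/s): [2.22, 2.22, 2.79, 2.79, 3.14, 3.14, 3.14].

## Interface

Orientations are given as a unit quaternion [w, x, y, z].
In Python, from workcell import arm gives the robot as it stands.
- The arm moves only by the tool move_arm, never from a script. Its argument "targets" is one flat list of numbers, 7 for each row, row after row: the shift along the tool's x, y, z in cm, then the turn, a rotation vector about the tool's x, y, z in degrees, then the finger opening in cm, from 0 to 8.7. A call has exactly 10 rows; each row is the pose to reach, as a shift and turn from the pose commanded when the call began, along the tool's axes at that moment; what a row does not reach only later rows make up. A row lasts 1/10 s, in which the tool goes at most 50 mm and 8.59 degrees, less where a joint would pass 70% of its speed; a pose out of reach is approached as far as the arm can. A call with a gripper value outside its range is refused whole. The fingers move at their own pace and stop on an object; the grip force is fixed at half the most. Time passes only in rows, so rows that repeat a pose let the fingers close, or fill a call up. It gives the time, the measured TCP pose, the force and the opening at its end, in the units of the state.
- arm.get_obs(): the state, without advancing time (a new reading comes with each control period).
- arm.capture(name): name is "scene" or "top" or "wrist"; returns a dict with "color" (420x560x3 uint8, red, green, blue), "fx", "fy", "cx", "cy" (pixels), "rvec" (rotation vector, rad) and "tvec" (3), from world to camera coordinates, as OpenCV has them. Camera axes: x right, y down, z forward; pixel columns grow to the right and rows downward; lengths in m; the calibration is good to about 2 mm. A picture is of the moment at which its call begins. There is no depth.
- arm.sign_off(): hands the job in, once; it reports no verdict.
The state is a dict: "time": time; "q": joint angles; "dq": joint speeds; "joint_efforts": joint torques, N m; "position": TCP position; "tool_rot": TCP orientation; "wrist_force": force on the tool from outside, world axes, zero at the start; "ft_torque": the same for the moment, N m; "gripper_width": finger opening in m.
Only numpy, scipy, OpenCV 4.12 (cv2) and the standard library are available. Lean on these libraries where they do the work, as an engineer would, in place of code of your own. Each camera call takes 0.05 s, during which the arm holds its last target. There are 200 camera calls.

## Task

Pin the hinge of the split plaster mould: slide its loose half up until its knuckle lies roughly between the two fixed knuckles, then take the long hinge pin from the wooden rack (the one that stands higher) and start it in the top knuckle. Ease the loose half along until the pin passes through its knuckle too (just how the knuckle is set is not known, so go by feel), then push the pin down until its collar sits fully home on the top knuckle, let go and stand clear. Do not force anything, and leave the short pin and the two loose round plaster casts where they are.

Things in the scene. Friction and masses are not known exactly. Their poses are not given: they have to be found in the camera images.
- half (a joint): Sliding loose half of the mould (m): distance it stands away, at first 0.04 to 0.055, stop at -0.004. Closing moves it towards the mould's +y, against about 4 N of friction; it stays where left. Its knuckle sits on a slotted leaf clamped for an unknown gasket: it is in line with the fixed knuckles at some value between 0 and 0.010, another each time, and not measured.
- knuckle_low (a point): Centre of the mouth of the lowest (fixed) knuckle's bore, 34 mm above the table; block 12 to 34 mm above the table, bore 11 mm. 5 mm below this mouth a sprung ball stands 2 mm into the bore: a pin let go stops on it, and pushing past it takes about 4 to 12 N; it drags on the pin thereafter.
- half_tab (a point): Centre of the dark upright steel tab on top of the plaster loose half (130 x 56 x 70 mm, top 82 mm above the table): 40 mm long (mould's x), 12 mm thick (mould's y, the sliding direction), 40 mm high; this point is 20 mm below its top. Axes as the mould's. The half's knuckle is 30 x 40 x 22 mm, 40 along y, 36 to 58 mm above the table, its 11 mm bore (chamfer 1 mm) in its middle.
- mould: Mould on a plywood board 250 x 240 x 12 mm fixed to the table: fixed white plaster half (130 x 56 x 70 mm, on the +y side) and two steel hinge knuckles at the +x end. Origin on the table plane under the parting plane; x runs along the parting plane to the hinge (83 mm away), y from the loose half to the fixed half.
- hinge_top (a point): Centre of the mouth of the top (fixed) knuckle's bore, on the hinge axis, 82 mm above the table; axes as the mould's, z up along the bore. Steel block 30 x 30 mm, 60 to 82 mm above the table, bore 11 mm wide, mouth chamfered 2.5 mm.
- pin_grip (a point): Middle of the round dark steel grip (14 mm thick, 38 mm high) of the upright long hinge pin: 19 mm below the grip's top, 23 mm above the underside of the collar (20 mm across, 4 mm thick), 91 mm above the tip. The pin is 110 mm overall, about 80 g, and stands on the table in either of the rack's two holes.
- pin_tip (a point): Tip of the long hinge pin, on its axis, 91 mm below the middle of its grip; z points up along the pin. Below the collar the steel shaft is 68 mm long and 10 mm thick; its lowest 6 mm taper to 8 mm. Resting on the middle knuckle the tip is 58 mm above the table; through it and on the ball about 33 mm; fully home 14 mm.
- hinge_pin: The long hinge pin as a whole (described under its grip); the origin is at its tip.
- rack: Wooden rack fixed to the table, 60 x 150 x 40 mm high, origin under its centre, with two upright square through holes 12 mm wide on its long (y) axis at -45 and +45 mm. Each holds one upright pin: to clear the rack a pin must be lifted by more than 40 mm.
- short_pin: Short pin in the rack, same grip and collar as the hinge pin but its shaft is 44 mm long (top 86 mm above the table); origin at its tip. Not to be moved.
- cast_a: Round plaster cast 68 mm across, 40 mm high; origin under its centre. Bystander.
- cast_b: Round plaster cast 68 mm across, 40 mm high; origin under its centre. Bystander.

How it is judged:
On the way, in this order (a step that is already met when the one before it is completed fails the run):
1. the loose half is slid up, to a joint value under 0.02, the pin still outside the hinge (value of joint half below 0.02 m and not (z of pin_tip in the frame of hinge_top below 0 m and horizontal distance between pin_tip and hinge_top below 0.02 m)), for 0.2 s.
2. the pin's tip is in the top knuckle's bore (horizontal distance between pin_tip and hinge_top below 0.006 m and z of pin_tip in the frame of hinge_top below -0.012 m), for 0.1 s.
At the end, for the whole second after the job is handed in: The long hinge pin stands upright (within 0.06 rad) through all three knuckles, its tip within 4 mm of the hinge axis and 66 mm or more below the top of the top knuckle (collar home within 2 mm), the loose half's joint between -0.002 and 0.0125 (pinned), the pin released and at rest (horizontal distance between pin_tip and hinge_top below 0.004 m and z of pin_tip in the frame of hinge_top between -0.071 and -0.066 m and angle between pin_tip's own z axis and vertical below 0.06 rad and value of joint half between -0.002 and 0.0125 m and linear speed of hinge_pin below 0.02 m/s); the robot touches nothing.
It fails at once if the pin is forced: more than 60 N between the pin and the mould (contact force between hinge_pin and mould above 60 N).
It fails at once if the short pin is moved by more than 20 mm (distance of short_pin from where it was at the start of the episode above 0.02 m).
It fails at once if one of the two round plaster casts is moved by more than 30 mm (distance of any of cast_a, cast_b from where it was at the start of the episode above 0.03 m).
It also fails if it takes over 72 s, if anything falls off the work surface, if the arm or the gripper's body presses on something with over 40 N, if the wrist force passes 120 N, or if a joint passes its speed limit or range.

## Working session

There is one attempt and no reset: what is moved stays moved. The work goes in short steps, Python scripts to look and compute and a tool call to move; the robot and the scene stay as the last step left them, time stands still between calls to the robot, and variables do not carry over. Pictures are saved under pics/ and viewed, about 8 in all and at most 12, crops included, and the job is handed in when it is done.

Besides the shell and the picture viewer there is one more tool, called after "Request:" as name(argument=value, ...), one argument or row to a line, values as JSON. move_arm: Moves the arm, as the interface text tells. Its arguments: {"type":"object","properties":{"targets":{"type":"array","items":{"type":"number"}}},"required":["targets"]}

```bash
mkdir -p pics
cat > h.py <<'E'
import numpy as np, cv2, pickle
from workcell import arm
def snap(name,tag):
    c=arm.capture(name); pickle.dump(c,open(f'pics/{tag}.pkl','wb'))
    cv2.imwrite(f'pics/{tag}.png',c['color'][:,:,::-1]); return c
def load(tag): return pickle.load(open(f'pics/{tag}.pkl','rb'))
def ray(c,u,v):
    R=cv2.Rodrigues(np.array(c['rvec'],float))[0]; t=np.array(c['tvec'],float).ravel()
    d=R.T@np.array([(u-c['cx'])/c['fx'],(v-c['cy'])/c['fy'],1]); return -R.T@t,d
def atz(c,u,v,z):
    o,d=ray(c,u,v); return o+d*(z-o[2])/d[2]
def proj(c,P):
    K=np.array([[c['fx'],0,c['cx']],[0,c['fy'],c['cy']],[0,0,1]],float)
    return cv2.projectPoints(np.array(P,float).reshape(-1,3),np.array(c['rvec'],float),np.array(c['tvec'],float),K,None)[0].reshape(-1,2)
def crop(tag,x,y,w,h,s):
    im=cv2.imread(f'pics/{tag}.png')[y:y+h,x:x+w]; cv2.imwrite(f'pics/{tag}_c.png',cv2.resize(im,None,fx=s,fy=s,interpolation=cv2.INTER_CUBIC))
def st():
    o=arm.get_obs()
    for k in('time','position','tool_rot','wrist_force','ft_torque','gripper_width','q'): print(k,np.round(o[k],4))
E
python3 - <<'E'
from h import *
st(); print(arm.hold_point_z)
for n in('scene','top'):
    c=snap(n,n+'0'); R=cv2.Rodrigues(np.array(c['rvec'],float))[0]; print(n,c['fx'],-R.T@np.array(c['tvec']).ravel(),R[2])
a=cv2.imread('pics/scene0.png');b=cv2.imread('pics/top0.png')
E
```

```text
time 0.0
position [0.1922 0.5943 0.2217]
tool_rot [-1.000e-04  1.557e-01  9.878e-01 -7.000e-04]
wrist_force [ 0.4345 -0.0744 -0.5894]
ft_torque [ 0.0596 -0.0588 -0.0287]
gripper_width 0.0871
q [-1.2806  0.3329 -0.0647  1.461   0.0216  1.3499 -0.0885]
0.0187
scene 388.0577939757543 [0.88549782 0.48013368 0.7284914 ] [-0.38122817 -0.54286078 -0.7483096 ]
top 506.4725006904138 [0.43272995 0.00830196 1.36249726] [ 0.08915737  0.01443366 -0.99591296]
```

View pics/top0.png

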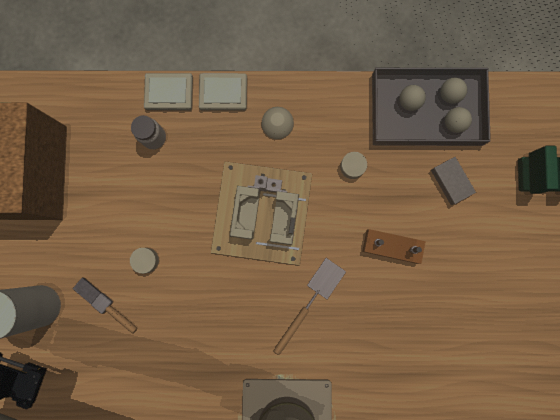

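View pics/scene0.png

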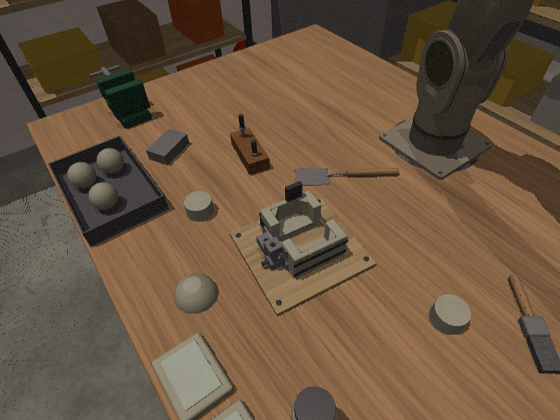

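Top view: the mould board is around (262,214) with the hinge at (265,183). The rack is at (394,247), and the casts are at (354,165) and (143,261). In the scene view the pin at (241,123) looks taller. I'll enlarge both views.

Run:
```python
from h import *
a=cv2.imread('pics/top0.png');b=cv2.imread('pics/scene0.png')
r=lambda im,x,y,w,h,s:cv2.resize(im[y:y+h,x:x+w],None,fx=s,fy=s,interpolation=cv2.INTER_CUBIC)
A=r(a,205,155,115,115,5)[:575,:]; B=r(a,357,220,75,55,3); C=r(b,220,105,75,75,3)
o=np.zeros((575,800,3),np.uint8); o[:,:575]=A; o[:165,575:800]=B; o[175:400,575:800]=C
cv2.imwrite('pics/comb.png',o)
```

```text
(no output)
```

View pics/comb.png

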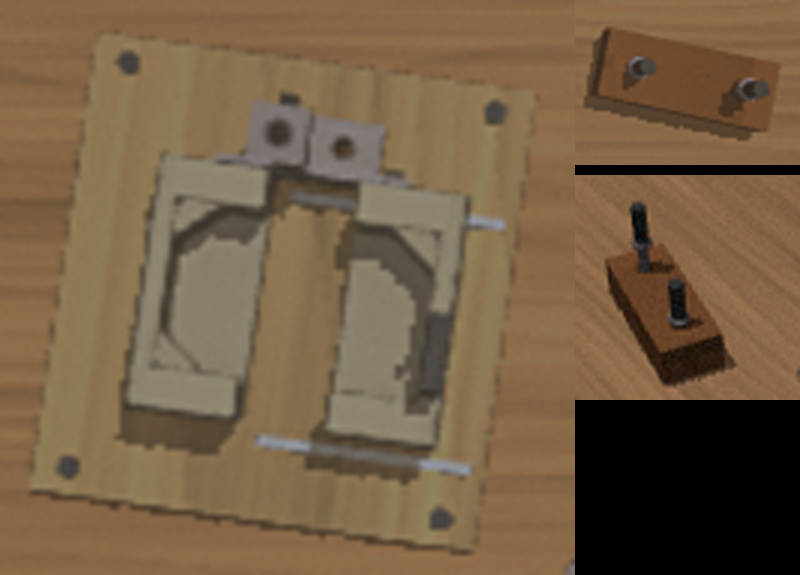

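Enlarged: the top bore is at crop (279,132), i.e. px (260.8,181.4). The tab is at crop (436,355). The right-hand pin in the top view stands higher, with its top at px (418,250), or (241,115) in the scene view.

Run:
```python
from h import *
c=load('top0'); s=load('scene0')
f=lambda u,v:((u+.5)/5-.5+205,(v+.5)/5-.5+155)
cor=np.array([atz(c,*f(*p),0.012)[:2] for p in[(100,33),(535,92),(475,550),(32,490)]])
print('corners',cor.round(4)); print('len',[np.linalg.norm(cor[i]-cor[(i+1)%4]).round(4) for i in range(4)])
ex=(cor[0]+cor[1]-cor[2]-cor[3]); a1=np.arctan2(ex[1],ex[0]); ey=cor[0]+cor[3]-cor[1]-cor[2]; a2=np.arctan2(-ey[0],ey[1])
print('yaw',np.degrees([a1,a2]),'ctr',cor.mean(0))
print('hinge',atz(c,*f(279,132),.082).round(4),'mid knuckle bore',atz(c,*f(344,148),.058).round(4))
# tab top 20 below? point z=.102, top .122
print('tab', [atz(c,*f(*p),.122).round(4) for p in[(432,313),(450,315),(440,393),(420,390)]])
g=lambda u,v:((u-575+.5)/3-.5+357,(v+.5)/3-.5+220)
R=[atz(c,*g(*p),.04)[:2].round(4) for p in[(608,29),(779,65),(768,131),(598,95)]];print('rack',R,np.mean(R,0))
print('pin top',atz(c,*g(759,90),.110).round(4),'from scene',atz(s,220+(638.5-575)/3-.3,105+(204-175)/3-.3,.110).round(4))
print('short top',atz(c,*g(649,69),.086).round(4),'cast',atz(c,354,160,.04).round(3))
```

```text
corners [[ 0.6922  0.1716]
 [ 0.661  -0.0636]
 [ 0.4153 -0.032 ]
 [ 0.4454  0.2039]]
len [np.float64(0.2373), np.float64(0.2477), np.float64(0.2379), np.float64(0.2489)]
yaw [-7.39776943 -7.42699939] ctr [0.5534612  0.06997413]
hinge [0.6279 0.0707 0.082 ] mid knuckle bore [0.6233 0.038  0.058 ]
tab [array([ 0.5324, -0.0073,  0.122 ]), array([ 0.5314, -0.0161,  0.122 ]), array([ 0.4931, -0.0114,  0.122 ]), array([ 0.4945, -0.0016,  0.122 ])]
rack [array([ 0.5083, -0.2083]), array([ 0.478 , -0.3558]), array([ 0.4211, -0.3452]), array([ 0.4511, -0.1992])] [ 0.464625 -0.277125]
pin top [ 0.455  -0.3198  0.11  ] from scene [ 0.452  -0.3237  0.11  ]
short top [ 0.4724 -0.2347  0.086 ] cast [ 0.691 -0.174  0.04 ]
```

```bash
cat >> h.py <<'E'
from scipy.spatial.transform import Rotation as Ro
def need(pos,yaw):  # yaw deg: tool y direction = world y turned by yaw, tool z down
    o=arm.get_obs(); w,x,y,z=o['tool_rot']; R=Ro.from_quat([x,y,z,w])
    a=np.radians(yaw); Y=[-np.sin(a),np.cos(a),0]; Z=[0,0,-1]; X=np.cross(Y,Z)
    T=Ro.from_matrix(np.array([X,Y,Z]).T)
    print('shift cm',(R.inv().apply(np.array(pos)-o['position'])*100).round(2),'turn deg',np.degrees((R.inv()*T).as_rotvec()).round(2),'t',o['time'],'F',np.round(o['wrist_force'],1),'g',round(float(o['gripper_width']),4),'pos',np.round(o['position'],4))
E
python3 -c "
from h import *
need((.513,-.009,.21),-7.41)"
```

```text
shift cm [-49.09 -47.53   1.25] turn deg [ -0.07  -0.   -10.52] t 0.1 F [-0.2  1.  -0.6] g 0.0868 pos [0.1923 0.5943 0.2218]
```

Request:
move_arm(
  targets=[-1, -1, 0, 0, 0, 0, 8.7, -4, -4, 0, 0, 0, 0, 8.7, -7, -7, 0, 0, 0, -1, 8.7, -10, -10, 0, 0, 0, -2, 8.7, -13, -13, 0, 0, 0, -3, 8.7, -16, -16, 0, 0, 0, -4, 8.7, -19, -19, 0, 0, 0, -5, 8.7, -22, -22, 0, 0, 0, -6, 8.7, -25, -25, 0, 0, 0, -6, 8.7, -28, -28, 0, 0, 0, -7, 8.7],
)

```text
time: 1.1
position: [0.3729, 0.2394, 0.2224]
tool_rot: [-0.0, 0.095, 0.995, 0.0]
wrist_force: [0.6, -0.1, 0.6]
gripper_width: 0.0868
```

```bash
python3 -c "
from h import *
need((.513,-.009,.21),-7.41)"
```

```text
shift cm [-18.48 -21.73   1.23] turn deg [ 0.03 -0.02 -3.55] t 1.1 F [ 0.6 -0.1  0.6] g 0.0868 pos [0.3729 0.2394 0.2224]
```

Request:
move_arm(
  targets=[-2.5, -3, 0, 0, 0, -0.5, 8.7, -5, -6, 0, 0, 0, -1, 8.7, -7.5, -9, 0.2, 0, 0, -1.5, 8.7, -10, -12, 0.4, 0, 0, -2, 8.7, -12.5, -15, 0.6, 0, 0, -2.5, 8.7, -15, -17.5, 0.8, 0, 0, -3, 8.7, -17, -19.5, 1, 0, 0, -3.5, 8.7, -18.5, -21.5, 1.2, 0, 0, -3.5, 8.7, -18.5, -21.5, 1.2, 0, 0, -3.5, 8.7, -18.5, -21.5, 1.2, 0, 0, -3.5, 8.7],
)

```text
time: 2.1
position: [0.5128, -0.0048, 0.2102]
tool_rot: [-0.0, 0.066, 0.998, 0.0]
wrist_force: [-0.4, -0.2, 0.2]
gripper_width: 0.0867
```

```bash
python3 -c "
from h import *
c=snap('wrist','w1');need((.513,-.009,.21),-7.41)
R=cv2.Rodrigues(np.array(c['rvec'],float))[0]; print(c['fx'],-R.T@np.array(c['tvec']).ravel(),R[2])"
```

```text
shift cm [-0.08 -0.5   0.03] turn deg [ 0.04 -0.04 -0.02] t 2.15 F [ 0.3  0.3 -0.8] g 0.0872 pos [ 0.5128 -0.0039  0.2103]
355.2924562626018 [0.44265332 0.00520583 0.37272142] [ 0.25910032 -0.03373075 -0.96526124]
```

View pics/w1.png

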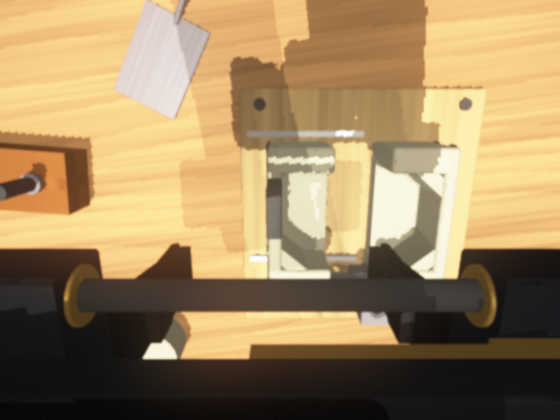

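The wrist view shows the dark tab at about (267–282, 178–238), the fingers across the bottom, and the hinge mostly hidden at (372,310).

```bash
python3 -c "
from h import *
c=load('w1')
for p in [(267,178),(283,178),(266,238),(281,238),(274,208)]: print(p,atz(c,*p,.122).round(4),atz(c,*p,.082).round(4))
need((.513,-.009,.088),-7.41)
H=np.array([.6279,.0707]); a=np.radians(-7.41); ex=np.array([np.cos(a),np.sin(a)]); ey=np.array([-ex[1],ex[0]])
for y in(-.085,-.09,-.095,-.1): 
  P=[np.r_[H+ex*(-.104+dx)+ey*(y+dy),.122] for dx in(-.02,.02) for dy in(-.006,.006)]; print(y,P[0].round(3),proj(c,P).round(0).tolist())
"
```

```text
(267, 178) [ 0.4852 -0.0094  0.122 ] [ 0.492  -0.0117  0.082 ]
(283, 178) [0.4867 0.0019 0.122 ] [0.4937 0.0014 0.082 ]
(266, 238) [ 0.53   -0.0165  0.122 ] [ 0.5439 -0.0199  0.082 ]
(281, 238) [ 0.5315 -0.0054  0.122 ] [ 0.5456 -0.007   0.082 ]
(274, 208) [ 0.5078 -0.0074  0.122 ] [ 0.5182 -0.0094  0.082 ]
shift cm [-0.09 -0.51 12.23] turn deg [ 0.04 -0.04 -0.02] t 2.15 F [ 0.3  0.3 -0.8] g 0.0872 pos [ 0.5128 -0.0039  0.2103]
-0.085 [ 0.493 -0.004  0.122] [[277.0, 188.0], [293.0, 188.0], [277.0, 240.0], [293.0, 240.0]]
-0.09 [ 0.493 -0.009  0.122] [[270.0, 188.0], [286.0, 188.0], [270.0, 240.0], [286.0, 240.0]]
-0.095 [ 0.492 -0.013  0.122] [[263.0, 188.0], [279.0, 188.0], [263.0, 240.0], [279.0, 240.0]]
-0.1 [ 0.491 -0.018  0.122] [[256.0, 188.0], [272.0, 188.0], [257.0, 240.0], [273.0, 240.0]]
```

Request:
move_arm(
  targets=[0.1, -0.2, 1.5, 0, 0, 0, 8.7, 0.2, -0.4, 3.5, 0, 0, 0, 8.7, 0.2, -0.4, 5.5, 0, 0, 0, 8.7, 0.2, -0.4, 7.5, 0, 0, 0, 8.7, 0.2, -0.4, 9.5, 0, 0, 0, 8.7, 0.2, -0.4, 11, 0, 0, 0, 8.7, 0.2, -0.4, 12, 0, 0, 0, 8.7, 0.2, -0.4, 12, 0, 0, 0, 6, 0.2, -0.4, 12, 0, 0, 0, 4, 0.2, -0.4, 12, 0, 0, 0, 2],
)

```text
time: 3.15
position: [0.5115, -0.0075, 0.0914]
tool_rot: [0.001, 0.065, 0.998, 0.0]
wrist_force: [-0.0, -1.3, -0.3]
gripper_width: 0.0705
```

Request:
move_arm(
  targets=[0, 0, 0, 0, 0, 0, 0.5, 0, 0, 0, 0, 0, 0, 0.5, 0, 0, 0, 0, 0, 0, 0.5, 0, 0, 0, 0, 0, 0, 0.5, 0, 0, 0, 0, 0, 0, 0.5, 0, 0, 0, 0, 0, 0, 0.5, 0, 0, 0, 0, 0, 0, 0.5, 0, 0, 0, 0, 0, 0, 0.5, 0, 0, 0, 0, 0, 0, 0.5, 0, 0, 0, 0, 0, 0, 0.5],
)

```text
time: 4.15
position: [0.5109, -0.0081, 0.0905]
tool_rot: [-0.0, 0.065, 0.998, -0.0]
wrist_force: [-0.4, -2.5, 0.5]
gripper_width: 0.0114
```

```bash
python3 -c "
from h import *
st(); c=snap('top','t2'); crop('t2',232,165,85,75,8)
"
```

```text
time 4.15
position [ 0.5109 -0.0081  0.0905]
tool_rot [-0.000e+00  6.490e-02  9.979e-01 -1.000e-04]
wrist_force [-0.3943 -2.5023  0.4763]
ft_torque [-0.5321  0.1135 -0.1319]
gripper_width 0.0114
q [-0.5613  0.2165  0.544   1.9396 -0.1306  1.0199  1.4818]
```

View pics/t2_c.png

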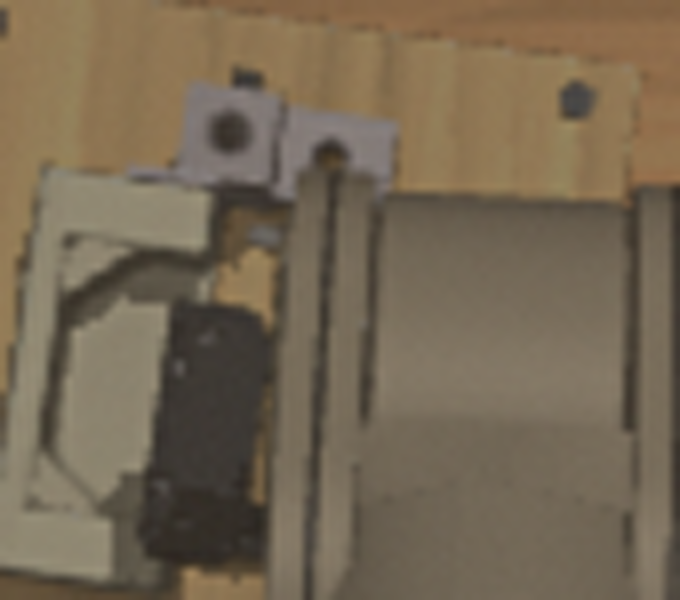

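The jaws hold the tab (opening 11.4 mm). In the crop the top bore is at (231,130) and the middle bore at (332,150). The middle knuckle's right edge is at about (396,150).

```bash
python3 -c "
from h import *
c=load('t2'); f=lambda u,v:((u+.5)/8-.5+232,(v+.5)/8-.5+165)
a=np.radians(-7.41); ex=np.array([np.cos(a),np.sin(a)]); ey=np.array([-ex[1],ex[0]])
for n,p,z in[('top bore',(231,130),.082),('topL',(186,126),.082),('topR',(277,140),.082),('topTop',(238,88),.082),('mid bore',(332,150),.058),('midR',(394,158),.058),('mid upR',(398,122),.058)]:
  P=atz(c,*f(*p),z)[:2]; print(n,P.round(4),'mould xy(from hinge0)',((P-[.6279,.0707])@ex).round(4),((P-[.6279,.0707])@ey).round(4))
"
```

```text
top bore [0.6284 0.0707] mould xy(from hinge0) 0.0005 0.0
topL [0.6296 0.085 ] mould xy(from hinge0) -0.0002 0.0144
topR [0.6252 0.0559] mould xy(from hinge0) -0.0008 -0.015
topTop [0.6419 0.0685] mould xy(from hinge0) 0.0142 -0.0003
mid bore [0.6256 0.0389] mould xy(from hinge0) 0.0019 -0.0318
midR [0.6231 0.0187] mould xy(from hinge0) 0.0019 -0.0521
mid upR [0.6349 0.0175] mould xy(from hinge0) 0.0138 -0.0518
```

Request:
move_arm(
  targets=[0, 0.2, 0, 0, 0, 0, 0.5, 0, 0.5, 0, 0, 0, 0, 0.5, 0, 0.9, 0, 0, 0, 0, 0.5, 0, 1.4, 0, 0, 0, 0, 0.5, 0, 1.9, 0, 0, 0, 0, 0.5, 0, 2.3, 0, 0, 0, 0, 0.5, 0, 2.7, 0, 0, 0, 0, 0.5, 0, 2.9, 0, 0, 0, 0, 0.5, 0, 3, 0, 0, 0, 0, 0.5, 0, 3, 0, 0, 0, 0, 0.5],
)

```text
time: 5.2
position: [0.515, 0.0224, 0.0905]
tool_rot: [0.0, 0.065, 0.998, 0.0]
wrist_force: [2.3, -1.9, -2.2]
gripper_width: 0.0119
```

```bash
python3 -c "
from h import *
st()
c=load('t2'); a=np.radians(-7.41); ex=np.array([np.cos(a),np.sin(a)]); ey=np.array([-ex[1],ex[0]])
print('slid',(arm.get_obs()['position'][:2]-np.array([.5109,-.0081]))@ey)
"
```

```text
time 5.2
position [0.515  0.0224 0.0905]
tool_rot [1.000e-04 6.460e-02 9.979e-01 2.000e-04]
wrist_force [ 2.2972 -1.9239 -2.2133]
ft_torque [-0.4877 -0.3429 -0.0925]
gripper_width 0.0119
q [-0.5996  0.225   0.5241  1.9281 -0.1317  1.0215  1.4241]
slid 0.030782483315564182
```

Request:
move_arm(
  targets=[0, 0, 0, 0, 0, 0, 2, 0, 0, 0, 0, 0, 0, 4, 0, 0, 0, 0, 0, 0, 4, 0, 0, 0, 0, 0, 0, 4, 0, 0, -0.5, 0, 0, 0, 4, 0, 0, -2, 0, 0, 0, 4, 0, 0, -4, 0, 0, 0, 4, 0, 0, -6, 0, 0, 0, 4, 0, 0, -8, 0, 0, 0, 4, 0, 0, -9, 0, 0, 0, 4],
)

```text
time: 6.2
position: [0.5156, 0.022, 0.1825]
tool_rot: [0.001, 0.065, 0.998, 0.001]
wrist_force: [0.1, 1.3, 0.4]
gripper_width: 0.0403
```

```bash
python3 -c "
from h import *
need((.455,-.3215,.18),-7.41)"
```

```text
shift cm [  1.56 -34.85   0.21] turn deg [ 0.07  0.12 -0.02] t 6.2 F [0.1 1.3 0.4] g 0.0403 pos [0.5156 0.022  0.1825]
```

Request:
move_arm(
  targets=[0.1, -2, 0, 0, 0, 0, 4, 0.2, -6, 0, 0, 0, 0, 4, 0.4, -10, 0, 0, 0, 0, 4, 0.6, -14, 0, 0, 0, 0, 4, 0.8, -18, 0, 0, 0, 0, 4, 1, -22, 0, 0, 0, 0, 4, 1.2, -26, 0, 0, 0, 0, 4, 1.4, -30, 0, 0, 0, 0, 4, 1.5, -33, 0, 0, 0, 0, 4, 1.6, -34.8, 0.2, 0, 0, 0, 4],
)

```text
time: 7.2
position: [0.4529, -0.3237, 0.1786]
tool_rot: [-0.0, 0.066, 0.998, -0.0]
wrist_force: [0.4, -0.6, 0.8]
gripper_width: 0.0399
```

```bash
python3 -c "
from h import *
for n in('scene','top'): snap(n,n+'3')
c=snap('wrist','w3'); need((.455,-.3215,.18),-7.41)
a=cv2.imread('pics/scene3.png')[70:190,180:330]; b=cv2.imread('pics/scene3.png')[180:300,230:380]
p=cv2.imread('pics/w3.png')
o=np.zeros((420,560+240,3),np.uint8); o[:,:560]=p; o[:192,560:]=cv2.resize(a,(240,192)); o[200:392,560:]=cv2.resize(b,(240,192)); cv2.imwrite('pics/m3.png',o)
print(proj(c,[(.455,-.3215,.11),(.455,-.3215,.072)]), proj(load('scene3'),[(.455,-.3215,.11),(.455,-.3215,.072)]))
"
```

```text
shift cm [-0.17  0.06 -0.19] turn deg [-0.01 -0.06 -0.15] t 7.35 F [0.4 0.1 1. ] g 0.0404 pos [ 0.4533 -0.3219  0.1781]
[[282.18329761 225.29728277]
 [281.90421397 210.63838062]] [[240.37210541 115.13369815]
 [241.69372426 126.60569063]]
```

View pics/m3.png

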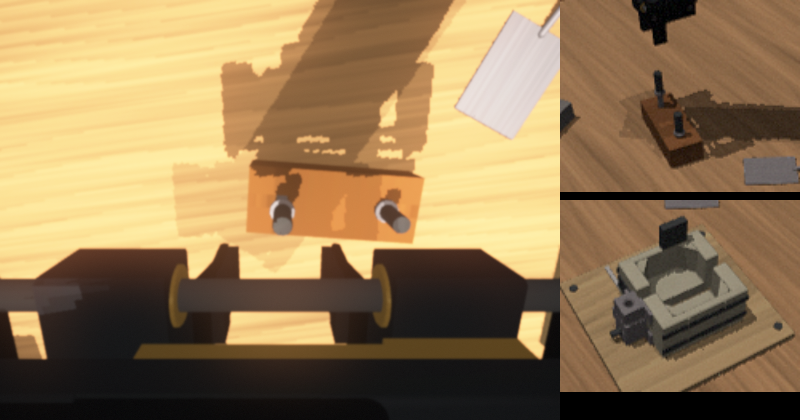

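The wrist view has the long pin's top at (282,226), within 1 px of the prediction. The middle knuckle now sits under the top one. I'm descending and gripping.

Request:
move_arm(
  targets=[-0.1, 0, 1, 0, 0, 0, 4, -0.2, 0, 2.5, 0, 0, 0, 4, -0.2, 0, 4, 0, 0, 0, 4, -0.2, 0, 5.5, 0, 0, 0, 4, -0.2, 0, 7, 0, 0, 0, 4, -0.2, 0, 8.5, 0, 0, 0, 4, -0.2, 0, 9.5, 0, 0, 0, 4, -0.2, 0, 10, 0, 0, 0, 4, -0.2, 0, 10, 0, 0, 0, 4, -0.2, 0, 10, 0, 0, 0, 4],
)

```text
time: 8.35
position: [0.4563, -0.3215, 0.0789]
tool_rot: [0.0, 0.065, 0.998, -0.0]
wrist_force: [0.7, -0.1, 0.2]
gripper_width: 0.04
```

Request:
move_arm(
  targets=[0, 0, 0, 0, 0, 0, 3, 0, 0, 0, 0, 0, 0, 2, 0, 0, 0, 0, 0, 0, 1, 0, 0, 0, 0, 0, 0, 0.5, 0, 0, 0, 0, 0, 0, 0.5, 0, 0, 0, 0, 0, 0, 0.5, 0, 0, 0, 0, 0, 0, 0.5, 0, 0, 0, 0, 0, 0, 0.5, 0, 0, 0, 0, 0, 0, 0.5, 0, 0, 0, 0, 0, 0, 0.5],
)

```text
time: 9.35
position: [0.4561, -0.3213, 0.0786]
tool_rot: [0.0, 0.065, 0.998, -0.0]
wrist_force: [-1.3, 0.2, 2.3]
gripper_width: 0.0128
```

Request:
move_arm(
  targets=[0, 0, -0.5, 0, 0, 0, 0.5, 0, 0, -1.5, 0, 0, 0, 0.5, 0, 0, -3, 0, 0, 0, 0.5, 0, 0, -4.5, 0, 0, 0, 0.5, 0, 0, -6, 0, 0, 0, 0.5, 0, 0, -7.5, 0, 0, 0, 0.5, 0, 0, -9, 0, 0, 0, 0.5, 0, 0, -10, 0, 0, 0, 0.5, 0, 0, -11, 0, 0, 0, 0.5, 0, 0, -11.5, 0, 0, 0, 0.5],
)

```text
time: 10.35
position: [0.4562, -0.3213, 0.1944]
tool_rot: [0.0, 0.065, 0.998, -0.0]
wrist_force: [-0.1, -0.2, -1.2]
gripper_width: 0.0127
```

```bash
python3 -c "
from h import *
need((.6282,.0707,.195),-7.41)"
```

```text
shift cm [-11.99  41.1   -0.05] turn deg [ 0.    0.04 -0.01] t 10.35 F [-0.1 -0.2 -1.2] g 0.0127 pos [ 0.4562 -0.3213  0.1944]
```

Request:
move_arm(
  targets=[-0.3, 1, 0, 0, 0, 0, 0.5, -1.2, 4, 0, 0, 0, 0, 0.5, -2.3, 8, 0, 0, 0, 0, 0.5, -3.5, 12, 0, 0, 0, 0, 0.5, -4.7, 16, 0, 0, 0, 0, 0.5, -5.8, 20, 0, 0, 0, 0, 0.5, -7, 24, 0, 0, 0, 0, 0.5, -8.2, 28, 0, 0, 0, 0, 0.5, -9.3, 32, 0, 0, 0, 0, 0.5, -10, 34.5, 0, 0, 0, 0, 0.5],
)

```text
time: 11.35
position: [0.6, 0.0129, 0.1924]
tool_rot: [-0.001, 0.063, 0.998, 0.0]
wrist_force: [-0.1, 0.2, -0.2]
gripper_width: 0.0131
```

```bash
python3 -c "
from h import *
need((.6282,.0707,.195),-7.41)"
```

```text
shift cm [-2.07  6.09 -0.26] turn deg [ 0.04 -0.09  0.22] t 11.35 F [-0.1  0.2 -0.2] g 0.0131 pos [0.6    0.0129 0.1924]
```

Request:
move_arm(
  targets=[-0.5, 1.5, -0.2, 0, 0, 0, 0.5, -1, 3, -0.2, 0, 0, 0, 0.5, -1.4, 4.3, -0.2, 0, 0, 0, 0.5, -1.8, 5.2, -0.2, 0, 0, 0, 0.5, -2, 6, -0.2, 0, 0, 0, 0.5, -2, 6, -0.2, 0, 0, 0, 0.5, -2, 6, -0.2, 0, 0, 0, 0.5, -2, 6, -0.2, 0, 0, 0, 0.5, -2, 6, -0.2, 0, 0, 0, 0.5, -2, 6, -0.2, 0, 0, 0, 0.5],
)

```text
time: 12.35
position: [0.6273, 0.0644, 0.1957]
tool_rot: [0.0, 0.065, 0.998, 0.0]
wrist_force: [0.1, -0.2, -0.7]
gripper_width: 0.0129
```

```bash
python3 -c "
from h import *
need((.6282,.0707,.195),-7.41)
s=snap('scene','s4'); w=snap('wrist','w4')
p=arm.get_obs()['position']; tip=p-[0,0,.0786]; col=tip+[0,0,.068]
for n,c in(('s',s),('w',w)): print(n,proj(c,[tip,col,(.6282,.0707,.082)]).round(1).tolist())
a=cv2.imread('pics/s4.png')[170:290,220:370]; o=np.zeros((600,800,3),np.uint8); o[:480,:600]=cv2.resize(a,(600,480),interpolation=2)
b=cv2.imread('pics/w4.png')[250:330,230:330]; o[440:600,600:800]=cv2.resize(b,(200,160)); cv2.imwrite('pics/m4.png',o)
"
```

```text
shift cm [-0.01  0.63  0.07] turn deg [ 0.01  0.01 -0.04] t 12.35 F [ 0.1 -0.2 -0.7] g 0.0129 pos [0.6273 0.0644 0.1957]
s [[269.3, 231.5], [267.7, 208.9], [271.3, 244.1]]
w [[278.6, 217.7], [278.2, 254.5], [286.3, 205.5]]
```

View pics/m4.png

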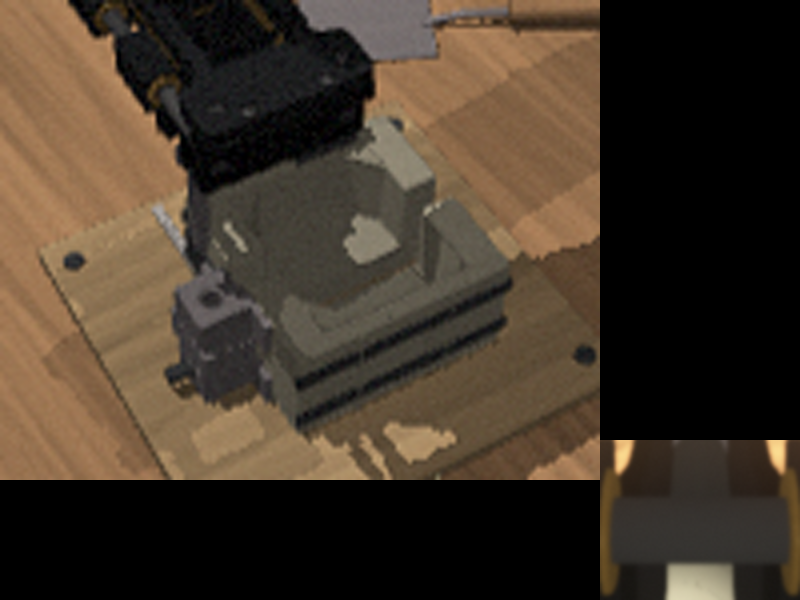

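The scene crop shows the bore at (209,298), within about 1 px of the prediction. The pin is a dark strip near (197,240). I'll brighten and enlarge both views.

```bash
python3 -c "
from h import *
g=lambda im:(255*(im/255.)**.5).astype(np.uint8)
a=g(cv2.imread('pics/s4.png')[200:260,245:295]); b=g(cv2.imread('pics/w4.png')[165:265,240:325])
o=np.zeros((600,800,3),np.uint8); o[:480,:400]=cv2.resize(a,(400,480),interpolation=2); o[:470,400:800]=cv2.resize(b,(400,470),interpolation=2); cv2.imwrite('pics/m5.png',o)
"
```

```text
(no output)
```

View pics/m5.png

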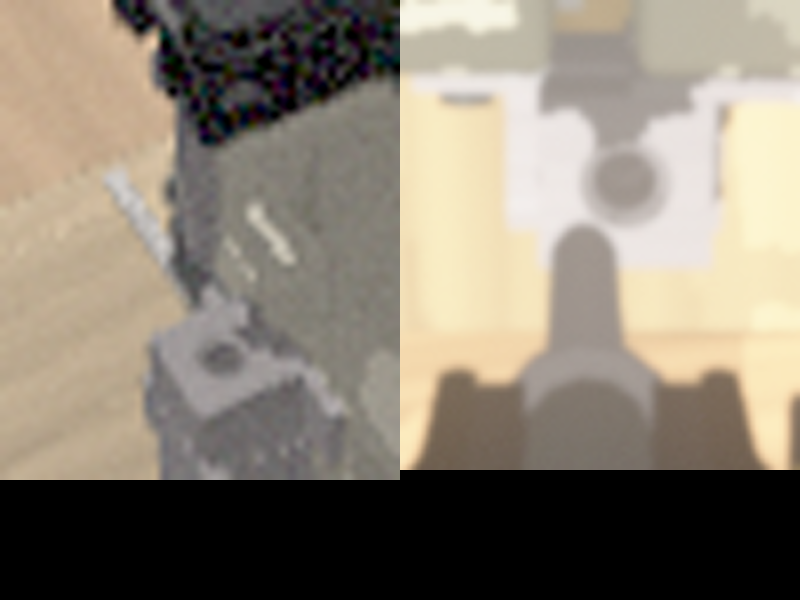

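The wrist crop shows the bore at (625,181) and the pin tip's far edge at (583,226). The middle knuckle's left edge is at x=507 and the top block spans 540–715.

```bash
python3 -c "
from h import *
c=load('w4'); f=lambda u,v:(240+(u-400+.5)/4.706-.5,165+(v+.5)/4.7-.5)
a=np.radians(-7.41); ex=np.array([np.cos(a),np.sin(a)]); ey=np.array([-ex[1],ex[0]])
m=lambda P:(((P[:2]-[.6282,.0707])@ex).round(4),((P[:2]-[.6282,.0707])@ey).round(4))
for n,p,z in[('bore',(625,181),.082),('topL',(540,200),.082),('topR',(716,200),.082),('topFar',(630,266),.082),('midL',(507,150),.058),('midFar',(520,229),.058)]:
  P=atz(c,*f(*p),z); print(n,P.round(4),m(P))
p=arm.get_obs()['position']; t=p-[0,0,.0786]
print('tcp',m(p),'tip obs',f(583,226),'pred tip circle',proj(c,[t+np.r_[.004*(i*ex+j*ey),0] for i,j in[(-1,0),(1,0),(0,1),(0,-1)]]).round(1).tolist())
print('shaft obs',f(550,330),f(617,330)); q=t+[0,0,.02]; print(proj(c,[np.r_[q[:2]+.005*s*ey,z] for z in(t[2]+.03,t[2]+.04) for s in(-1,1)]).round(1).tolist())
print('inter',atz(c,*f(583,226),t[2]))
"
```

```text
bore [0.6264 0.0718 0.082 ] (np.float64(-0.002), np.float64(0.0009))
topL [0.6278 0.057  0.082 ] (np.float64(0.0014), np.float64(-0.0136))
topR [0.6317 0.0868 0.082 ] (np.float64(0.0014), np.float64(0.0164))
topFar [0.6415 0.0708 0.082 ] (np.float64(0.0132), np.float64(0.0018))
midL [0.6238 0.0508 0.058 ] (np.float64(-0.0018), np.float64(-0.0203))
midFar [0.639  0.0511 0.058 ] (np.float64(0.0133), np.float64(-0.0181))
tcp (np.float64(-0.0001), np.float64(-0.0061)) tip obs (278.49277518062047, 212.6914893617021) pred tip circle [[278.6, 212.3], [278.6, 223.1], [284.2, 217.7], [272.9, 217.7]]
shaft obs (271.4804504887378, 234.81914893617022) (285.717594560136, 234.81914893617022)
[[270.4, 231.3], [286.4, 231.3], [270.0, 236.6], [286.7, 236.6]]
inter [0.62365318 0.06509089 0.11702211]
```

```bash
python3 -c "
from h import *
need((.6266,.0717,.1696),-7.41)"
```

```text
shift cm [0.16 0.69 2.6 ] turn deg [ 0.01  0.01 -0.02] t 12.45 F [ 0.3  0.2 -0.1] g 0.0131 pos [0.6273 0.0647 0.1956]
```

Request:
move_arm(
  targets=[0, 0.2, 0, 0, 0, 0, 0.5, 0.1, 0.5, 0, 0, 0, 0, 0.5, 0.16, 0.7, 0, 0, 0, 0, 0.5, 0.16, 0.7, 0.5, 0, 0, 0, 0.5, 0.16, 0.7, 1.1, 0, 0, 0, 0.5, 0.16, 0.7, 1.7, 0, 0, 0, 0.5, 0.16, 0.7, 2.2, 0, 0, 0, 0.5, 0.16, 0.7, 2.5, 0, 0, 0, 0.5, 0.16, 0.7, 2.6, 0, 0, 0, 0.5, 0.16, 0.7, 2.6, 0, 0, 0, 0.5],
)

```text
time: 13.45
position: [0.6267, 0.072, 0.1695]
tool_rot: [-0.0, 0.065, 0.998, 0.0]
wrist_force: [0.3, -0.4, -0.5]
gripper_width: 0.0131
```

```bash
python3 -c "
from h import *
need((.6266,.0717,.1696),-7.41); c=snap('wrist','w6'); p=arm.get_obs()['position']; t=p-[0,0,.0786]
a=np.radians(-7.41); ex=np.array([np.cos(a),np.sin(a)]); ey=np.array([-ex[1],ex[0]])
print('pred tip circle',proj(c,[t+np.r_[.004*(i*ex+j*ey),0] for i,j in[(-1,0),(1,0),(0,1),(0,-1)]]).round(1).tolist())
print(proj(c,[(.6266,.0717,.082)]))
b=(255*(cv2.imread('pics/w6.png')[165:265,240:325]/255.)**.6).astype(np.uint8); cv2.imwrite('pics/m6.png',cv2.resize(b,None,fx=6,fy=6,interpolation=2))
"
```

```text
shift cm [ 0.   -0.03 -0.01] turn deg [ 0.   -0.   -0.02] t 13.45 F [ 0.3 -0.4 -0.5] g 0.0131 pos [0.6267 0.072  0.1695]
pred tip circle [[278.5, 212.5], [278.5, 223.3], [284.2, 217.9], [272.8, 217.9]]
[[278.14719933 214.26467572]]
```

View pics/m6.png

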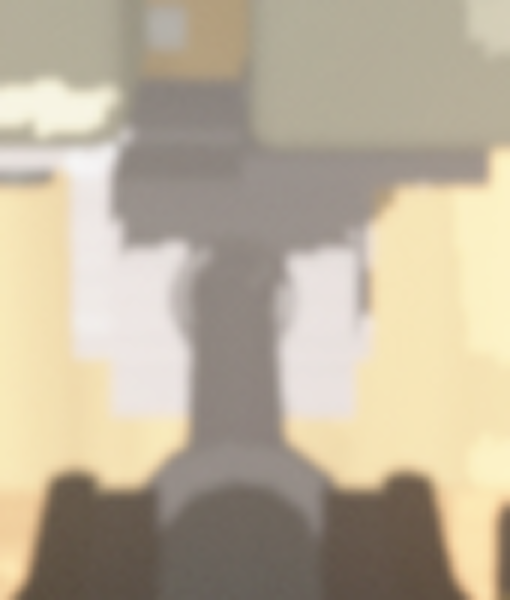

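The rim of the bore shows evenly either side of the pin at crop x 170–298, and the pin spans 192–278, so it is centred. I'm lowering gently.

Request:
move_arm(
  targets=[0, 0, 0.2, 0, 0, 0, 0.5, 0, 0, 0.4, 0, 0, 0, 0.5, 0, 0, 0.6, 0, 0, 0, 0.5, 0, 0, 0.8, 0, 0, 0, 0.5, 0, 0, 1, 0, 0, 0, 0.5, 0, 0, 1.2, 0, 0, 0, 0.5, 0, 0, 1.3, 0, 0, 0, 0.5, 0, 0, 1.4, 0, 0, 0, 0.5, 0, 0, 1.4, 0, 0, 0, 0.5, 0, 0, 1.4, 0, 0, 0, 0.5],
)

```text
time: 14.5
position: [0.6267, 0.072, 0.1556]
tool_rot: [0.0, 0.065, 0.998, 0.0]
wrist_force: [-0.3, -0.9, -0.9]
gripper_width: 0.0133
```

```bash
python3 -c "
from h import *
st()"
```

```text
time 14.5
position [0.6267 0.072  0.1556]
tool_rot [0.000e+00 6.470e-02 9.979e-01 1.000e-04]
wrist_force [-0.3042 -0.9473 -0.9363]
ft_torque [ 0.0301 -0.0278  0.0357]
gripper_width 0.0133
q [-0.6251  0.4258  0.5751  1.559  -0.241   1.2282  1.4318]
```

Request:
move_arm(
  targets=[0, 0, 0.2, 0, 0, 0, 0.5, 0, 0, 0.4, 0, 0, 0, 0.5, 0, 0, 0.6, 0, 0, 0, 0.5, 0, 0, 0.8, 0, 0, 0, 0.5, 0, 0, 1, 0, 0, 0, 0.5, 0, 0, 1.2, 0, 0, 0, 0.5, 0, 0, 1.3, 0, 0, 0, 0.5, 0, 0, 1.4, 0, 0, 0, 0.5, 0, 0, 1.5, 0, 0, 0, 0.5, 0, 0, 1.5, 0, 0, 0, 0.5],
)

```text
time: 15.5
position: [0.6266, 0.072, 0.1404]
tool_rot: [-0.0, 0.065, 0.998, 0.0]
wrist_force: [-0.4, 0.3, -1.0]
gripper_width: 0.013
```

```bash
python3 -c "
from h import *
st()"
```

```text
time 15.5
position [0.6266 0.072  0.1404]
tool_rot [-0.      0.0647  0.9979  0.    ]
wrist_force [-0.3773  0.34   -0.9963]
ft_torque [-0.0205 -0.0502 -0.0215]
gripper_width 0.013
q [-0.6216  0.439   0.5703  1.5755 -0.2487  1.2005  1.4374]
```

Request:
move_arm(
  targets=[0, 0, 0, 0, 0, 0, 2, 0, 0, 0, 0, 0, 0, 4, 0, 0, 0, 0, 0, 0, 4, 0, 0, -0.5, 0, 0, 0, 4, 0, 0, -1.5, 0, 0, 0, 4, 0, 0, -2.5, 0, 0, 0, 4, 0, 0, -3.5, 0, 0, 0, 4, 0, 0, -4.5, 0, 0, 0, 4, 0, 0, -5.5, 0, 0, 0, 4, 0, 0, -6, 0, 0, 0, 4],
)

```text
time: 16.5
position: [0.6271, 0.072, 0.202]
tool_rot: [0.001, 0.065, 0.998, 0.0]
wrist_force: [-0.4, 0.1, 1.2]
gripper_width: 0.04
```

```bash
python3 -c "
from h import *
need((.515,.0224,.2),-7.41)
s=snap('scene','s7')
for z in(.058,.0335): print(z,proj(s,[(.6266,.072,z+.11),(.6266,.072,z+.068)]).round(1).tolist())
a=cv2.imread('pics/s7.png')[170:260,235:310]; cv2.imwrite('pics/m7.png',cv2.resize(a,None,fx=6,fy=6,interpolation=2))
"
```

```text
shift cm [10.47 -6.36  0.18] turn deg [ 0.04  0.07 -0.01] t 16.5 F [-0.4  0.1  1.2] g 0.04 pos [0.6271 0.072  0.202 ]
0.058 [[270.6, 217.0], [271.5, 230.8]]
0.0335 [[271.1, 225.2], [271.9, 238.3]]
```

View pics/m7.png

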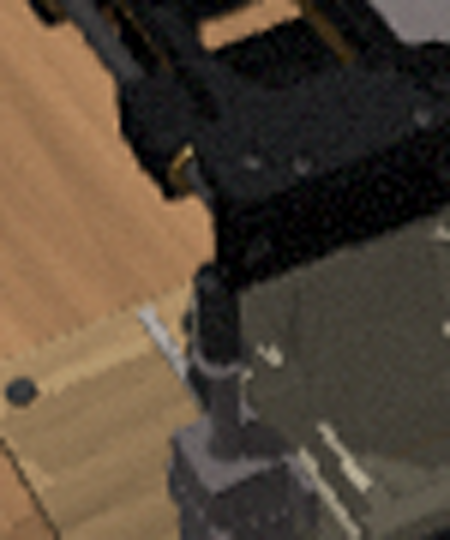

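The pin top is at crop (206,275) and the collar at (216,365). That is px (269,216) and (271,231), matching a tip height of 58 mm, so the pin rests upright on the middle knuckle. Next I'll go back to the tab.

Request:
move_arm(
  targets=[1, -0.6, 0, 0, 0, 0, 4, 3, -1.8, 0, 0, 0, 0, 4, 5.5, -3.3, 0, 0, 0, 0, 4, 8, -4.8, 0, 0, 0, 0, 4, 9.8, -6, 0, 0, 0, 0, 4, 10.5, -6.4, 1, 0, 0, 0, 4, 10.5, -6.4, 3, 0, 0, 0, 4, 10.5, -6.4, 5, 0, 0, 0, 4, 10.5, -6.4, 6, 0, 0, 0, 4, 10.5, -6.4, 6, 0, 0, 0, 4],
)

```text
time: 17.55
position: [0.5134, 0.022, 0.1394]
tool_rot: [-0.001, 0.065, 0.998, -0.0]
wrist_force: [0.4, 0.5, -0.4]
gripper_width: 0.0398
```

```bash
python3 -c "
from h import *
need((.515,.0224,.0905),-7.41)"
```

```text
shift cm [-0.16  0.07  4.89] turn deg [-0.06 -0.13 -0.01] t 17.55 F [ 0.4  0.5 -0.4] g 0.0398 pos [0.5134 0.022  0.1394]
```

Request:
move_arm(
  targets=[0, 0, 1, 0, 0, 0, 4, 0, 0, 2.5, 0, 0, 0, 4, 0, 0, 4, 0, 0, 0, 4, 0, 0, 4.9, 0, 0, 0, 4, 0, 0, 4.9, 0, 0, 0, 4, 0, 0, 4.9, 0, 0, 0, 3, 0, 0, 4.9, 0, 0, 0, 2.5, 0, 0, 4.9, 0, 0, 0, 2.2, 0, 0, 4.9, 0, 0, 0, 2, 0, 0, 4.9, 0, 0, 0, 2],
)

```text
time: 18.55
position: [0.5144, 0.0221, 0.0918]
tool_rot: [0.0, 0.065, 0.998, 0.0]
wrist_force: [-0.0, -0.4, -0.6]
gripper_width: 0.0209
```

```bash
cat >> h.py <<'E'
def prof(tag):
    need((.515,.0224,.0905),-7.41); a=np.radians(-7.41); p=arm.get_obs()['position'][:2]-np.array([.515,.0224])
    print('slid y mm',(p@[-np.sin(a),np.cos(a)]*1000).round(2))
    c=snap('scene',tag); g=cv2.cvtColor(c['color'],cv2.COLOR_RGB2GRAY)
    print(g[204:246,269:272].mean(1).astype(int).tolist())
    if tag!='p0':
        T=cv2.cvtColor(load('p0')['color'],cv2.COLOR_RGB2GRAY)[222:236,264:279]
        r=cv2.matchTemplate(g[210:255,255:290],T,cv2.TM_CCOEFF_NORMED); _,m,_,l=cv2.minMaxLoc(r); print('match',round(m,2),'shift',l[0]-9,l[1]-12)
E
python3 -c "
from h import *
prof('p0')"
```

```text
shift cm [-0.06  0.03  0.13] turn deg [ 0.02  0.02 -0.01] t 18.55 F [-0.  -0.4 -0.6] g 0.0209 pos [0.5144 0.0221 0.0918]
slid y mm -0.33
[127, 129, 123, 114, 116, 115, 114, 113, 108, 80, 55, 56, 55, 53, 37, 22, 23, 21, 26, 22, 22, 24, 23, 22, 24, 22, 57, 101, 84, 43, 39, 32, 38, 42, 55, 70, 70, 71, 67, 65, 58, 63]
```

Request:
move_arm(
  targets=[0, 0.03, 0, 0, 0, 0, 1.5, 0, 0.03, 0, 0, 0, 0, 0.8, 0, 0.03, 0, 0, 0, 0, 0.5, 0, 0.03, 0, 0, 0, 0, 0.5, 0, 0.03, 0, 0, 0, 0, 0.5, 0, 0.05, 0, 0, 0, 0, 0.5, 0, 0.07, 0, 0, 0, 0, 0.5, 0, 0.08, 0, 0, 0, 0, 0.5, 0, 0.08, 0, 0, 0, 0, 0.5, 0, 0.08, 0, 0, 0, 0, 0.5],
)

```text
time: 19.6
position: [0.5143, 0.0225, 0.0915]
tool_rot: [-0.0, 0.065, 0.998, -0.0]
wrist_force: [-1.2, -3.0, 1.2]
gripper_width: 0.0118
```

```bash
python3 -c "
from h import *
prof('p1')"
```

```text
shift cm [-0.07  0.    0.1 ] turn deg [-0.02 -0.   -0.03] t 19.6 F [-1.2 -3.   1.2] g 0.0118 pos [0.5143 0.0225 0.0915]
slid y mm -0.0
[128, 130, 123, 115, 116, 114, 111, 115, 109, 77, 53, 55, 60, 53, 38, 21, 26, 22, 22, 24, 25, 26, 25, 20, 20, 22, 56, 100, 84, 42, 41, 39, 42, 42, 56, 71, 68, 71, 72, 63, 57, 67]
match 1.0 shift 0 0
```

Request:
move_arm(
  targets=[0, 0.01, 0, 0, 0, 0, 0.5, 0, 0.02, 0, 0, 0, 0, 0.5, 0, 0.03, 0, 0, 0, 0, 0.5, 0, 0.04, 0, 0, 0, 0, 0.5, 0, 0.05, 0, 0, 0, 0, 0.5, 0, 0.06, 0, 0, 0, 0, 0.5, 0, 0.07, 0, 0, 0, 0, 0.5, 0, 0.07, 0, 0, 0, 0, 0.5, 0, 0.07, 0, 0, 0, 0, 0.5, 0, 0.07, 0, 0, 0, 0, 0.5],
)

```text
time: 20.65
position: [0.5145, 0.0236, 0.0915]
tool_rot: [0.0, 0.065, 0.998, 0.0]
wrist_force: [-2.1, -4.4, 1.9]
gripper_width: 0.0113
```

```bash
python3 -c "
from h import *
prof('p2')"
```

```text
shift cm [-0.07 -0.11  0.1 ] turn deg [ 0.01  0.   -0.01] t 20.65 F [-2.1 -4.4  1.9] g 0.0113 pos [0.5145 0.0236 0.0915]
slid y mm 1.11
[126, 131, 128, 114, 115, 113, 114, 113, 98, 54, 56, 54, 60, 43, 21, 24, 26, 23, 22, 22, 19, 22, 26, 27, 22, 21, 68, 107, 59, 42, 44, 42, 42, 44, 52, 66, 70, 69, 70, 69, 60, 62]
match 0.95 shift 0 0
```

Request:
move_arm(
  targets=[0, 0.01, 0, 0, 0, 0, 0.5, 0, 0.02, 0, 0, 0, 0, 0.5, 0, 0.03, 0, 0, 0, 0, 0.5, 0, 0.04, 0, 0, 0, 0, 0.5, 0, 0.05, 0, 0, 0, 0, 0.5, 0, 0.06, 0, 0, 0, 0, 0.5, 0, 0.06, 0, 0, 0, 0, 0.5, 0, 0.06, 0, 0, 0, 0, 0.5, 0, 0.06, 0, 0, 0, 0, 0.5, 0, 0.06, 0, 0, 0, 0, 0.5],
)

```text
time: 21.7
position: [0.5145, 0.0242, 0.0915]
tool_rot: [0.0, 0.065, 0.998, 0.0]
wrist_force: [-1.6, -4.3, 2.4]
gripper_width: 0.0116
```

```bash
python3 -c "
from h import *
prof('p3')"
```

```text
shift cm [-0.07 -0.17  0.1 ] turn deg [ 0.    0.   -0.01] t 21.7 F [-1.6 -4.3  2.4] g 0.0116 pos [0.5145 0.0242 0.0915]
slid y mm 1.68
[130, 130, 129, 115, 113, 115, 114, 111, 113, 112, 114, 132, 141, 135, 141, 149, 150, 154, 151, 151, 144, 118, 75, 55, 57, 56, 55, 46, 19, 22, 20, 24, 26, 21, 19, 15, 29, 48, 86, 96, 52, 53]
match 0.7 shift 1 11
```

The pin has dropped: its top went from row 213 to 226. I'm releasing the tab.

Request:
move_arm(
  targets=[0, -0.03, 0, 0, 0, 0, 0.8, 0, -0.03, 0, 0, 0, 0, 2, 0, -0.03, 0, 0, 0, 0, 4, 0, -0.03, 0, 0, 0, 0, 4, 0, -0.03, -1, 0, 0, 0, 4, 0, -0.03, -3, 0, 0, 0, 4, 0, -0.03, -5, 0, 0, 0, 4, 0, -0.03, -7, 0, 0, 0, 4, 0, -0.03, -8.5, 0, 0, 0, 4, 0, -0.03, -9, 0, 0, 0, 4],
)

```text
time: 22.75
position: [0.5154, 0.0241, 0.1837]
tool_rot: [0.001, 0.065, 0.998, 0.001]
wrist_force: [-0.8, -0.7, -0.3]
gripper_width: 0.0398
```

```bash
python3 -c "
from h import *
prof('p4'); need((.6266,.072,.18),-7.41)
c=load('p4'); print([proj(c,[(.6266,.072,z+.11),(.6266,.072,z+.07)]).round(1)[:,1].tolist() for z in(.0335,.025,.014)])
a=cv2.imread('pics/p4.png')[195:270,240:315]; cv2.imwrite('pics/m8.png',cv2.resize(a,None,fx=7,fy=7,interpolation=2))
"
```

```text
shift cm [ 0.04 -0.19  9.32] turn deg [ 0.09  0.15 -0.01] t 22.75 F [-0.8 -0.7 -0.3] g 0.0398 pos [0.5154 0.0241 0.1837]
slid y mm 1.71
[128, 126, 117, 116, 115, 113, 115, 114, 112, 111, 113, 126, 126, 123, 136, 151, 152, 153, 155, 153, 143, 118, 72, 55, 55, 58, 57, 45, 25, 23, 26, 22, 20, 24, 24, 24, 26, 44, 87, 96, 54, 52]
match 0.7 shift 1 11
shift cm [-10.41   6.19   0.38] turn deg [ 0.08  0.14 -0.01] t 22.8 F [0.  0.4 1. ] g 0.0398 pos [0.5153 0.024  0.1834]
[[225.2, 237.7], [228.0, 240.3], [231.4, 243.5]]
```

View pics/m8.png

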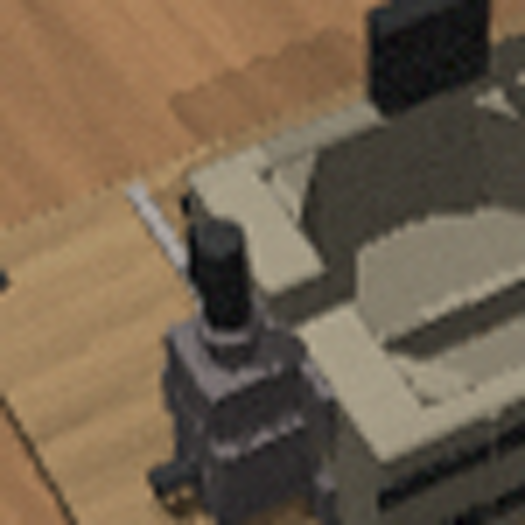

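The picture shows the pin upright through the top knuckle, its top at crop (217,225) and its collar still a little above the block, so it rests on the ball. I'll push it down from above with shut fingertips. The top should end at z 0.124.

Request:
move_arm(
  targets=[-1, 0.6, 0, 0, 0, 0, 4, -3, 1.8, 0, 0, 0, 0, 3, -5.5, 3.3, 0, 0, 0, 0, 2, -8, 4.8, 0, 0, 0, 0, 1, -9.8, 5.8, 0, 0, 0, 0, 0, -10.4, 6.2, 0, 0, 0, 0, 0, -10.4, 6.2, 0, 0, 0, 0, 0, -10.4, 6.2, 0, 0, 0, 0, 0, -10.4, 6.2, 0, 0, 0, 0, 0, -10.4, 6.2, 0, 0, 0, 0, 0],
)

```text
time: 23.8
position: [0.6252, 0.0716, 0.1819]
tool_rot: [0.0, 0.065, 0.998, 0.0]
wrist_force: [-0.6, 0.1, 0.6]
gripper_width: 0.0004
```

```bash
python3 -c "
from h import *
need((.6266,.072,.145),-7.41)"
```

```text
shift cm [-0.13  0.06  3.69] turn deg [ 0.04  0.01 -0.04] t 23.8 F [-0.6  0.1  0.6] g 0.0004 pos [0.6252 0.0716 0.1819]
```

Request:
move_arm(
  targets=[-0.1, 0, 0.5, 0, 0, 0, 0, -0.1, 0.05, 1.2, 0, 0, 0, 0, -0.1, 0.05, 2, 0, 0, 0, 0, -0.1, 0.05, 2.6, 0, 0, 0, 0, -0.1, 0.05, 3, 0, 0, 0, 0, -0.1, 0.05, 3.3, 0, 0, 0, 0, -0.1, 0.05, 3.6, 0, 0, 0, 0, -0.1, 0.05, 3.8, 0, 0, 0, 0, -0.1, 0.05, 3.9, 0, 0, 0, 0, -0.1, 0.05, 3.9, 0, 0, 0, 0],
)

```text
time: 24.8
position: [0.6267, 0.0723, 0.1425]
tool_rot: [0.0, 0.065, 0.998, 0.0]
wrist_force: [-0.3, -0.1, -0.0]
gripper_width: 0.0005
```

Request:
move_arm(
  targets=[0, 0, 0.1, 0, 0, 0, 0, 0, 0, 0.15, 0, 0, 0, 0, 0, 0, 0.2, 0, 0, 0, 0, 0, 0, 0.25, 0, 0, 0, 0, 0, 0, 0.3, 0, 0, 0, 0, 0, 0, 0.35, 0, 0, 0, 0, 0, 0, 0.4, 0, 0, 0, 0, 0, 0, 0.4, 0, 0, 0, 0, 0, 0, 0.4, 0, 0, 0, 0, 0, 0, 0.4, 0, 0, 0, 0],
)

```text
time: 25.8
position: [0.6267, 0.0723, 0.1385]
tool_rot: [0.0, 0.065, 0.998, 0.0]
wrist_force: [0.3, -0.3, 0.4]
gripper_width: 0.0005
```

Request:
move_arm(
  targets=[0, 0, 0.05, 0, 0, 0, 0, 0, 0, 0.1, 0, 0, 0, 0, 0, 0, 0.15, 0, 0, 0, 0, 0, 0, 0.2, 0, 0, 0, 0, 0, 0, 0.25, 0, 0, 0, 0, 0, 0, 0.3, 0, 0, 0, 0, 0, 0, 0.35, 0, 0, 0, 0, 0, 0, 0.4, 0, 0, 0, 0, 0, 0, 0.4, 0, 0, 0, 0, 0, 0, 0.4, 0, 0, 0, 0],
)

```text
time: 26.8
position: [0.6268, 0.0722, 0.1347]
tool_rot: [0.0, 0.065, 0.998, 0.0]
wrist_force: [-0.5, -0.6, 2.5]
gripper_width: 0.0006
```

Request:
move_arm(
  targets=[0, 0, 0.03, 0, 0, 0, 0, 0, 0, 0.06, 0, 0, 0, 0, 0, 0, 0.09, 0, 0, 0, 0, 0, 0, 0.12, 0, 0, 0, 0, 0, 0, 0.15, 0, 0, 0, 0, 0, 0, 0.18, 0, 0, 0, 0, 0, 0, 0.2, 0, 0, 0, 0, 0, 0, 0.2, 0, 0, 0, 0, 0, 0, 0.2, 0, 0, 0, 0, 0, 0, 0.2, 0, 0, 0, 0],
)

```text
time: 27.8
position: [0.6266, 0.0723, 0.1325]
tool_rot: [-0.0, 0.065, 0.998, 0.0]
wrist_force: [0.5, -0.7, 1.6]
gripper_width: 0.0005
```

Request:
move_arm(
  targets=[0, 0, 0.05, 0, 0, 0, 0, 0, 0, 0.1, 0, 0, 0, 0, 0, 0, 0.15, 0, 0, 0, 0, 0, 0, 0.2, 0, 0, 0, 0, 0, 0, 0.25, 0, 0, 0, 0, 0, 0, 0.3, 0, 0, 0, 0, 0, 0, 0.35, 0, 0, 0, 0, 0, 0, 0.4, 0, 0, 0, 0, 0, 0, 0.4, 0, 0, 0, 0, 0, 0, 0.4, 0, 0, 0, 0],
)

```text
time: 28.8
position: [0.6266, 0.0723, 0.1284]
tool_rot: [-0.0, 0.065, 0.998, 0.0]
wrist_force: [-2.1, -0.7, 3.8]
gripper_width: 0.0003
```

Request:
move_arm(
  targets=[0, 0, 0.05, 0, 0, 0, 0, 0, 0, 0.1, 0, 0, 0, 0, 0, 0, 0.15, 0, 0, 0, 0, 0, 0, 0.2, 0, 0, 0, 0, 0, 0, 0.23, 0, 0, 0, 0, 0, 0, 0.26, 0, 0, 0, 0, 0, 0, 0.28, 0, 0, 0, 0, 0, 0, 0.3, 0, 0, 0, 0, 0, 0, 0.3, 0, 0, 0, 0, 0, 0, 0.3, 0, 0, 0, 0],
)

```text
time: 29.8
position: [0.6266, 0.0722, 0.1256]
tool_rot: [-0.0, 0.065, 0.998, 0.0]
wrist_force: [-2.3, -1.0, 5.8]
gripper_width: 0.0002
```

Drag of about 5 N. I'll take the last 1.6 mm in small steps until it stops.

Request:
move_arm(
  targets=[0, 0, 0.02, 0, 0, 0, 0, 0, 0, 0.04, 0, 0, 0, 0, 0, 0, 0.06, 0, 0, 0, 0, 0, 0, 0.08, 0, 0, 0, 0, 0, 0, 0.1, 0, 0, 0, 0, 0, 0, 0.12, 0, 0, 0, 0, 0, 0, 0.12, 0, 0, 0, 0, 0, 0, 0.12, 0, 0, 0, 0, 0, 0, 0.12, 0, 0, 0, 0, 0, 0, 0.12, 0, 0, 0, 0],
)

```text
time: 30.8
position: [0.6266, 0.0722, 0.1247]
tool_rot: [-0.0, 0.065, 0.998, 0.0]
wrist_force: [-3.1, -0.5, 8.9]
gripper_width: 0.0003
```

Request:
move_arm(
  targets=[0, 0, 0.01, 0, 0, 0, 0, 0, 0, 0.02, 0, 0, 0, 0, 0, 0, 0.03, 0, 0, 0, 0, 0, 0, 0.04, 0, 0, 0, 0, 0, 0, 0.05, 0, 0, 0, 0, 0, 0, 0.06, 0, 0, 0, 0, 0, 0, 0.06, 0, 0, 0, 0, 0, 0, 0.06, 0, 0, 0, 0, 0, 0, 0.06, 0, 0, 0, 0, 0, 0, 0.06, 0, 0, 0, 0],
)

```text
time: 31.8
position: [0.6267, 0.0722, 0.1246]
tool_rot: [0.0, 0.065, 0.998, 0.0]
wrist_force: [-5.7, -0.5, 12.5]
gripper_width: 0.0002
```

Request:
move_arm(
  targets=[0, 0, 0.02, 0, 0, 0, 0, 0, 0, 0.04, 0, 0, 0, 0, 0, 0, 0.06, 0, 0, 0, 0, 0, 0, 0.08, 0, 0, 0, 0, 0, 0, 0.1, 0, 0, 0, 0, 0, 0, 0.12, 0, 0, 0, 0, 0, 0, 0.12, 0, 0, 0, 0, 0, 0, 0.12, 0, 0, 0, 0, 0, 0, 0.12, 0, 0, 0, 0, 0, 0, 0.12, 0, 0, 0, 0],
)

```text
time: 32.8
position: [0.6269, 0.0722, 0.1245]
tool_rot: [0.0, 0.065, 0.998, 0.001]
wrist_force: [-10.0, -0.4, 20.5]
gripper_width: 0.0005
```

Request:
move_arm(
  targets=[0, 0, -0.3, 0, 0, 0, 0, 0, 0, -1, 0, 0, 0, 0, 0, 0, -3, 0, 0, 0, 0, 0, 0, -5, 0, 0, 0, 0, 3, 0, -8, 0, 0, 0, 0, 7, 0, -10, 0, 0, 0, 0, 10, 0, -10, 0, 0, 0, 0, 12, 0, -10, 0, 0, 0, 0, 13, 0, -10, 0, 0, 0, 0, 13, 0, -10, 0, 0, 0, 0],
)

```text
time: 33.8
position: [0.4973, 0.0895, 0.2228]
tool_rot: [0.0, 0.064, 0.998, 0.001]
wrist_force: [0.2, -0.6, -0.4]
gripper_width: 0.0005
```

```bash
python3 -c "
from h import *
prof('p9')
c=load('p9'); print([proj(c,[(.6266,.072,z+.11),(.6266,.072,z+.07)]).round(1)[:,1].tolist() for z in(.058,.0335,.016,.014)])
a=cv2.imread('pics/p9.png')[195:270,240:315]; cv2.imwrite('pics/m9.png',cv2.resize(a,None,fx=7,fy=7,interpolation=2))
"
```

```text
shift cm [-2.61 -6.44 13.22] turn deg [0.06 0.01 0.05] t 33.8 F [ 0.2 -0.6 -0.4] g 0.0005 pos [0.4973 0.0895 0.2228]
slid y mm 64.28
[130, 133, 137, 135, 137, 136, 136, 135, 132, 134, 130, 136, 143, 146, 146, 152, 154, 156, 156, 154, 145, 123, 103, 92, 75, 69, 56, 55, 57, 46, 36, 25, 23, 23, 31, 35, 38, 41, 41, 51, 81, 102]
match 0.68 shift 1 8
[[217.0, 230.2], [225.2, 237.7], [230.8, 242.9], [231.4, 243.5]]
```

View pics/m9.png

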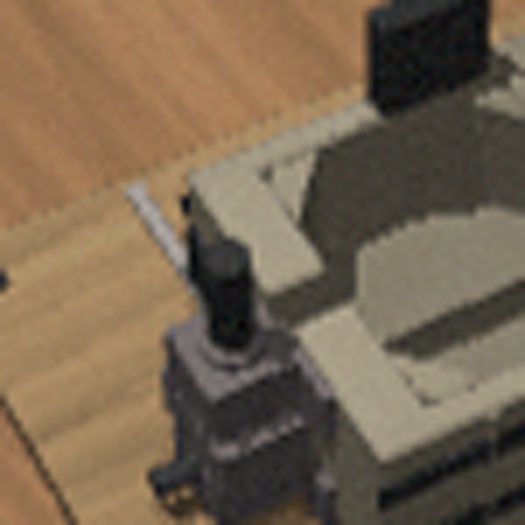

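The collar sits on the block, with the pin top at crop (228,248), row 230.4. The raised force met a hard stop and the arm is clear, so I'm handing in.

```bash
python3 -c "
from h import *
arm.sign_off()"
```

```text
the job is handed in; nothing more can be done
```

The hinge is pinned and the job is handed in; no verdict came back.

- **Loose half:** I slid it up about 31 mm by its tab. With the pin resting on the middle knuckle, I eased it along about 2 mm more in sub-millimetre steps until the pin dropped through.
- **Long pin:** I took it from the rack, started it in the top knuckle without any measurable force and let go. After the drop I pushed it home from above with the fingers shut.

**Last checks**
- **Collar home:** The push met a hard stop. The force rose from 9 to 20 N with only about 0.2 mm of further movement. The fingertips read z = 0.1245 m, against 0.124 m expected with the collar home. The last picture shows the collar on the top knuckle, with the pin upright and released.
- **Arm clear:** The arm stands 10 cm up and 13 cm away from the hinge, with wrist force near zero.

**Not certain**
- **Pin height in the picture:** The pin top reads about 1 px (roughly 3 mm) higher than the calibration predicts for a fully home pin. The same offset appeared earlier at a known height, so I relied on the hard stop.
- **Ball:** I never felt the 4 to 12 N ball as a separate step. The drag only climbed from about 2 to 6 N, so the pin had probably gone partly past the ball in the drop.
- **Half's final position:** The joint value was not measured directly. It follows from the slide distance and the pin having gone through.
- **Short pin and casts:** I did not check these in a final picture, but no move came near them.

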